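# Index the shoe stand to the marked hole

### The job

Turn the shoe to its next working position: pull the red plunger knob of the shoe stand up until its pin is out of the middle hole, swing the arm round to the hole beside the yellow marker button, and let the pin snap fully down into it. Then let go, and do not knock over the jar of tacks.

Things in the scene. Friction and masses are not known exactly. Their poses are not given: they have to be found in the camera images.
- knob (a point): Centre of the red plunger knob, an upright cylinder 32 mm across and 32 mm tall, 106 mm above the bench while the pin is home; pulled straight up. It rides on a steel arm (top 63 mm above the bench, brass sleeve 26 mm across below the knob to 81 mm), 150 mm from the pivot, and swings with it. Beyond the pivot the arm carries an upturned blue shoe with a white sole, 212 mm high.
- pivot (a point): Point on the upright axis of the fixed green stand, at the index plate's top, 45 mm above the bench. z is up, x points to the middle hole, where the pin starts. Three holes lie 150 mm from this axis: the middle one and one 30 degrees to either side; each 15 mm wide, countersunk to 40 mm. The pin is 12 mm thick, round-tipped, and draws itself in when let go within 14 mm of a hole's centre.
- plunger (a joint): How far the plunger is pulled up, in m: 0 with the pin home in a hole, 0.020 when its tip just clears the plate, 0.028 at its upper stop. A spring pushes it down with 6 N at 0 and 12 N at the stop; released over plain plate it stays up at 0.020.
- swing (a joint): Angle of the swing arm in rad, 0 at the middle hole, +0.524 and -0.524 at the outer holes; it grows anticlockwise seen from above. It turns easily (about 0.5 N at the knob) when the pin is out, between stops at -0.75 and +0.75.
- mark_yellow: Yellow button fixed on the green index plate, 26 mm across and 9 mm tall; origin at the centre of its underside, 45 mm above the bench. It marks the wanted hole: it lies 198 mm from the pivot axis, 48 mm straight outward from one of the two outer holes.
- mark_blue: Blue button of the same size, in the same way beside the other outer hole, which is not wanted today.
- jar_center (a point): Middle of a closed glass jar of brass tacks with a red lid, 68 mm across and 94 mm tall, standing loose on the bench; z axis up.

How it is judged (in metres and radians):
On the way:
1. the plunger is pulled until the pin is out of the middle hole (value of joint plunger above 0.014 m), for 0.1 s.
At the end, for the whole second after the job is handed in: The pin is down in the hole beside the yellow button (plunger within 5 mm of home, knob centre within 60 mm of the button seen from above; it lies 48 mm away when seated), the arm is at rest, and the jar of tacks stands upright (within 20 degrees) (value of joint plunger below 0.005 m and horizontal distance between knob and mark_yellow below 0.06 m and velocity of joint swing between -0.05 and 0.05 rad/s and angle between jar_center's own z axis and vertical below 0.35 rad); the robot touches nothing.
It fails at once if the jar of tacks is knocked over (angle between jar_center's own z axis and vertical above 0.6 rad).
It also fails if it takes over 29 s, if anything falls off the work surface, if the arm or the gripper's body presses on something with over 40 N, if the wrist force passes 120 N, or if a joint passes its speed limit or range.

### The arm

A 6-joint arm with a two-finger parallel gripper is mounted at the origin on the work surface. World frame = base frame: x ahead of the robot, y to its left, z up, the work surface at z = 0. Lengths are in mm, angles in rad, forces in N, time in s.
With the tool pointing down it reaches from about 275 to 825 mm from the base axis. Payload 5.2 kg.
Tool frame: the origin (TCP) lies at the very end of the fingers, on their centre line; the grasp point (between the pads) lies 19 mm behind it; z points along the fingers, y is the direction in which the jaws open and shut (so a half turn about z gives the same grasp; the last joint's range is limited). The gripper opens to 93 mm and grips with 3 to 60 N. Pads are 15 mm wide; open, the fingers measure 128 mm over their backs; the gripper's body (75 mm by 188 mm) begins 65 mm behind the grasp point.
Start: joints at [-1.313, 0.259, 1.535, -0, 1.348, -0.203], TCP at [244.586, -492.628, 218.653] pointing down, gripper open.
Joint ranges: [-3.14, 3.14], [-0.91, 2.08], [0.19, 2.58], [-1.22, 4.36], [0.22, 2.71], [-3.12, 3.12]. Speed limits (rad/s): [2.57, 2.57, 3.14, 3.14, 3.14, 3.14].

### API

Orientations are given as [roll, pitch, yaw] about the fixed x, y, z axes, in that order (R = Rz(yaw) Ry(pitch) Rx(roll)).
In Python, from bench import robot gives the robot as it stands. The module is installed in compiled form; this text tells all that it offers. Calls block until the motion is done:
- robot.move_ptp(position, orientation): joint-space move of the TCP to a pose.
- robot.move_linear(position, ori=None, speed=150, f_stop=None): straight line of the TCP; ori=None keeps the orientation; speed is the mean speed in mm/s. With f_stop (N) it stops when the force on the tool has changed by that much, and returns True; else False.
- robot.move_j(angles): joint-space move.
- robot.move_gripper(opening): opening from 0.0 (shut) to 1.0 (fully open); the grip force is fixed at half the most; returns when the fingers have stopped.
- robot.sleep(seconds).
- robot.inverse_kinematics(position, orientation): joint angles nearest the present ones, or None.
- robot.get_image(name): name is "scene" or "side" or "wrist"; returns a dict with "img" (420x560x3 uint8, blue, green, red), "fovy" (degrees; the focal length in pixels is half the picture's height over the tangent of half this angle, whatever the lens; pixels are square), "cx", "cy" (the principal point, pixels), "eye" and "orientation" of the camera in the world. Camera axes: x right, y down, z forward; pixel columns grow to the right and rows downward; lengths in mm; the calibration is good to about 2 mm. The wrist camera is an equidistant fisheye: a pixel r from the principal point sees the ray r / f radians off the axis. A picture is of the moment at which its call begins. There is no depth.
A pose or a line that the arm cannot do raises robot.MotionError and nothing moves.
- robot.hand_in(): hands the job in, once; it reports no verdict.
Readings, each from a call of its own:
- robot.current_t(): time.
- robot.current_qpos(): joint angles.
- robot.current_joint_vel(): joint speeds.
- robot.current_joint_efforts(): joint torques, N m.
- robot.current_tcp_pos(): TCP position.
- robot.current_eef_rot(): TCP orientation.
- robot.current_contact_force(): force on the tool from outside, world axes, zero at the start.
- robot.current_ft_torque(): the same for the moment, N m.
- robot.current_gripper_width(): opening from 0.0 (shut) to 1.0 (fully open).
Only numpy, scipy, OpenCV 4.12 (cv2) and the standard library are available. Lean on these libraries where they do the work, as an engineer would, in place of code of your own. Each camera call takes 0.05 s, during which the arm holds its last target.

## Working session

There is one attempt and no reset: what is moved stays moved. The work goes in short steps, each a Python script; the robot and the scene stay as the last script left them, time stands still between calls to the robot, and variables do not carry over. Pictures are saved under pics/ and viewed, and the job is handed in when it is done.

```bash
mkdir -p pics; cat > h.py <<'E'
import numpy as np, cv2, pickle
from bench import robot
from scipy.spatial.transform import Rotation as R
def snap(n,tag):
    d=robot.get_image(n); cv2.imwrite(f'pics/{tag}.png',d['img']); pickle.dump(d,open(f'pics/{tag}.pkl','wb')); return d
def load(tag): return pickle.load(open(f'pics/{tag}.pkl','rb'))
def rot(d):
    o=np.array(d['orientation']); return o if o.shape==(3,3) else R.from_euler('xyz',o).as_matrix()
def ray(d,u,v,fish=False):
    f=d['img'].shape[0]/2/np.tan(np.radians(d['fovy'])/2)
    a=np.array([u-d['cx'],v-d['cy']])
    if fish:
        r=np.hypot(*a); t=r/f; c=np.r_[a/max(r,1e-9)*np.sin(t),np.cos(t)]
    else: c=np.r_[a/f,1]
    c=rot(d)@c; return np.array(d['eye'],float),c/np.linalg.norm(c)
def atz(d,u,v,z,fish=False):
    e,c=ray(d,u,v,fish); return e+c*(z-e[2])/c[2]
def tri(*rs):
    A=0;b=0
    for e,c in rs:
        P=np.eye(3)-np.outer(c,c);A=A+P;b=b+P@e
    x=np.linalg.solve(A,b); return x,[np.linalg.norm((np.eye(3)-np.outer(c,c))@(x-e)) for e,c in rs]
E
python3 - <<'E'
from h import *
for n in ['scene','side','wrist']:
    d=snap(n,n+'0'); print(n,d['fovy'],d['cx'],d['cy'],d['eye'],d['orientation'])
print(robot.current_t(),robot.current_eef_rot())
E
```

```text
scene 42.954415347253764 290.4297487933371 205.52407699494034 [1015.27187699  -65.78603642  931.08818846] [-2.60417112 -0.01364797  1.18996284]
side 54.94204190891977 274.3751842773246 206.16755599166885 [275.80951707 647.20237    757.78552466] [-2.40265658 -0.02037449 -2.58857325]
wrist 65.70646984690485 277.4306712636266 213.32293162511576 [ 310.9022648  -460.02484278  384.19821579] [ 2.87697941e+00  1.03471721e-03 -1.11140357e+00]
0.15 [-3.14025412e+00 -2.84410925e-04  4.60764925e-01]
```

View pics/scene0.png

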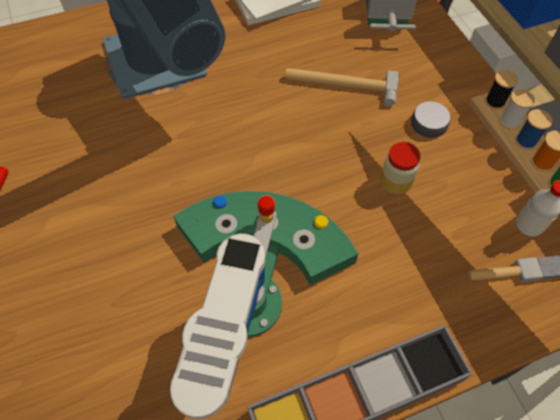

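View pics/side0.png

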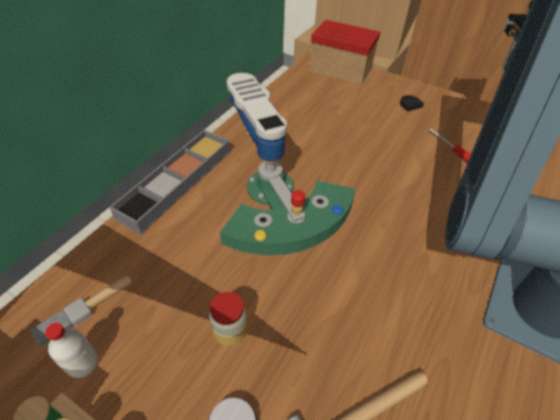

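View pics/wrist0.png

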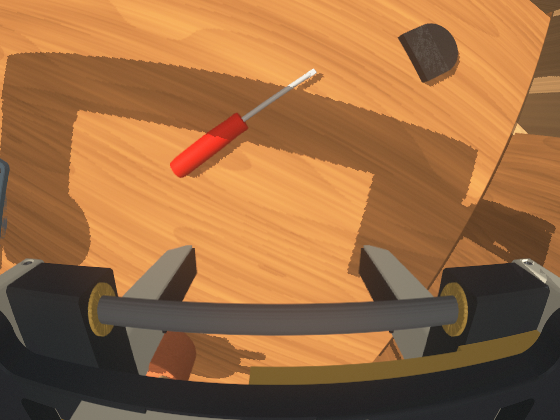

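The scene view shows the knob near (266,205), the yellow button at (321,222), the blue one at (220,202) and the jar lid at (404,155). In the side view they are at (298,199), (260,236), (337,210) and (228,307). I'll enlarge both.

```bash
python3 - <<'E'
from h import *
a=load('scene0')['img'][170:320,170:370]; cv2.imwrite('pics/sc.png',cv2.resize(a,None,fx=4,fy=4,interpolation=cv2.INTER_CUBIC))
a=load('side0')['img'][140:290,200:400]; cv2.imwrite('pics/si.png',cv2.resize(a,None,fx=4,fy=4,interpolation=cv2.INTER_CUBIC))
E
```

```text
(no output)
```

View pics/sc.png

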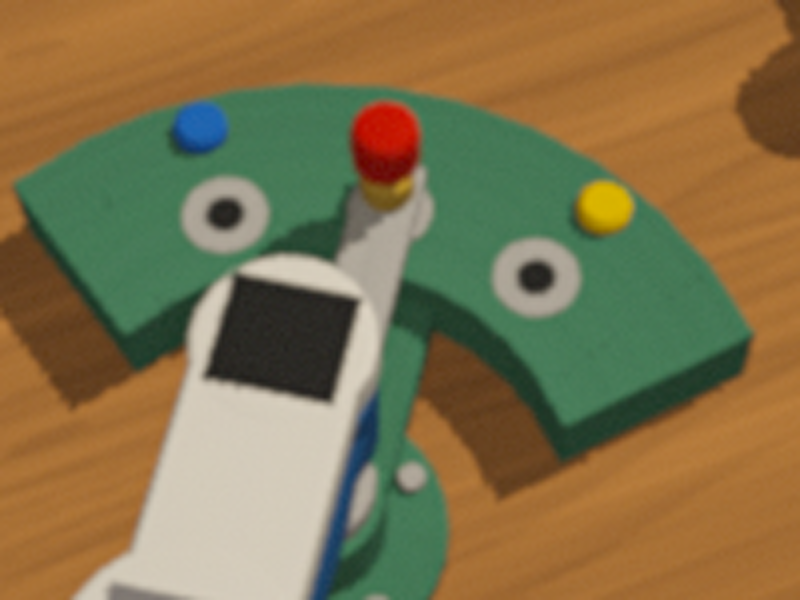

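View pics/si.png

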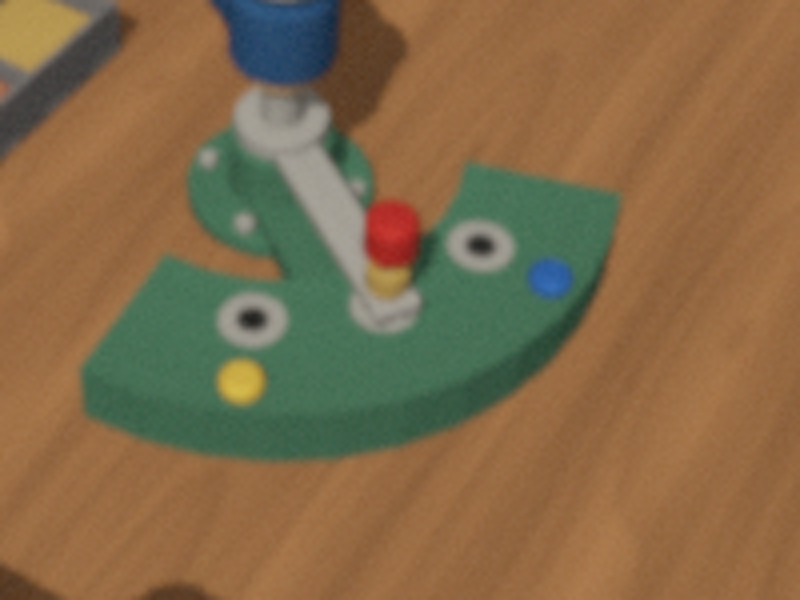

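In the enlarged crops, the scene view has the knob centre at (386,142), the holes at (225,214) and (536,277), and the yellow button at (604,208). The side view has the knob at (392,233), the holes at (480,245) and (252,319), and the yellow button at (241,381).

```bash
python3 - <<'E'
from h import *
s=load('scene0');q=load('side0')
c=lambda p,o:(p[0]/4+o[0]-.375,p[1]/4+o[1]-.375)
P={'knob':((386,142),(392,233)),'holeB':((225,214),(480,245)),'holeY':((536,277),(252,319)),'btnY':((604,208),(241,381)),'btnB':((200,127),(550,278))}
X={}
for k,(a,b) in P.items():
    X[k],r=tri(ray(s,*c(a,(170,170))),ray(q,*c(b,(200,140)))); print(k,X[k].round(1),np.round(r,1))
print('jar lid',tri(ray(s,404,155),ray(q,228,306)))
# fit pivot: from holes, buttons (known radii) + knob
from scipy.optimize import least_squares
def mod(p):
    x,y,t=p; u=lambda a,r:np.array([x+r*np.cos(a),y+r*np.sin(a)])
    return {k:u(t+sg*np.pi/6,r) for k,sg,r in [('knob',0,150),('holeY',S,150),('holeB',-S,150),('btnY',S,198),('btnB',-S,198)]}
for S in(1,-1):
  for t0 in (0,1.5,3,4.5):
    m=least_squares(lambda p:np.concatenate([mod(p)[k]-X[k][:2] for k in X]),[400,0,t0])
    if m.cost<500: print(S,m.x,m.cost,{k:v.round(1) for k,v in mod(m.x).items()})
E
```

```text
knob [546.1  86.5 106.7] [0.6 0.6]
holeB [521.3  13.4  45.7] [0.1 0.1]
holeY [605.7 137.4  45.6] [0.3 0.3]
btnY [584.9 180.8  48.4] [0.2 0.2]
btnB [472.9  17.1  48.4] [0. 0.]
jar lid (array([527.04343079, 378.7496313 ,  90.23178126]), [np.float64(1.9978057881278621), np.float64(1.997805788127768)])
-1 [670.53794747   2.17875738   2.5425653 ] 0.3013096119760805 {'knob': array([546.7,  86.8]), 'holeY': array([605.5, 137.4]), 'holeB': array([521. ,  13.5]), 'btnY': array([584.7, 180.6]), 'btnB': array([473.1,  17.1])}
-1 [670.53794751   2.17875745   2.5425653 ] 0.30130961197605033 {'knob': array([546.7,  86.8]), 'holeY': array([605.5, 137.4]), 'holeB': array([521. ,  13.5]), 'btnY': array([584.7, 180.6]), 'btnB': array([473.1,  17.1])}
-1 [670.53794747   2.17875736   2.5425653 ] 0.30130961197612066 {'knob': array([546.7,  86.8]), 'holeY': array([605.5, 137.4]), 'holeB': array([521. ,  13.5]), 'btnY': array([584.7, 180.6]), 'btnB': array([473.1,  17.1])}
-1 [670.53794755   2.17875755   2.54256531] 0.30130961197609446 {'knob': array([546.7,  86.8]), 'holeY': array([605.5, 137.4]), 'holeB': array([521. ,  13.5]), 'btnY': array([584.7, 180.6]), 'btnB': array([473.1,  17.1])}
```

```bash
python3 - <<'E'
from h import *
s=load('scene0');q=load('side0')
pv=np.array([670.5,2.2]);t=2.5426
def loc(p):
    d=p[:2]-pv; return np.round([d@[np.cos(t),np.sin(t)],d@[-np.sin(t),np.cos(t)],p[2]],1)
for n,u,v in [('toe',243,233),('toeleft',217,253),('toeright',264.5,253),('heel',195,410)]:
    print(n,loc(atz(s,u,v,212)))
for u,v in [(278,145),(270,160),(285,118),(288,135)]: print(loc(atz(q,u,v,212)),loc(atz(q,u,v,150)))
# reach along trajectory
for f in np.linspace(0,1,4):
  a=t-f*np.pi/6; r=np.array([np.cos(a),np.sin(a)])
  for yaw in (a-np.pi/2+np.pi*0, a-np.pi/2+np.pi, a, a-np.pi):
    # tool y along tangent <=> tool x along radial: yaw=a or a+pi
    pass
  for yaw in (a, a-np.pi):
    yaw=(yaw+np.pi)%(2*np.pi)-np.pi
    for z in (87,200):
      print(round(f,2),z,round(yaw,2),robot.inverse_kinematics([*(pv+150*r),z],[np.pi,0,yaw]))
E
```

```text
toe [ 33.8   4.7 212. ]
toeleft [ -7.2  33.5 212. ]
toeright [  8.5 -35.3 212. ]
heel [-225.9   -2.2  212. ]
[ 82.3 -19.3 212. ] [ 13.4  13.8 150. ]
[119.9 -54.2 212. ] [ 55.1 -25.1 150. ]
[  0.3  35.4 212. ] [-78.   74.7 150. ]
[ 59.5  15.  212. ] [-12.   51.9 150. ]
0.0 87 2.54 [-0.04412741  0.38698363  1.7004641   0.          1.05414492 -1.01593108]
0.0 200 2.54 [-0.04412741  0.27789217  1.55561683  0.          1.30808366 -1.01593108]
0.0 87 -0.6 [-4.41274093e-02  3.86983628e-01  1.70046410e+00 -4.44089210e-16
  1.05414492e+00  2.12566157e+00]
0.0 200 -0.6 [-4.41274093e-02  2.77892166e-01  1.55561683e+00 -4.44089210e-16
  1.30808366e+00  2.12566157e+00]
0.33 87 2.37 [-0.00675301  0.41804806  1.65044331  0.          1.07310129 -0.80402376]
0.33 200 2.37 [-0.00675301  0.31292898  1.50684312  0.          1.32182055 -0.80402376]
0.33 87 -0.77 [-6.75300983e-03  4.18048058e-01  1.65044331e+00 -4.44089210e-16
  1.07310129e+00  2.33756890e+00]
0.33 200 -0.77 [-6.75300983e-03  3.12928977e-01  1.50684312e+00 -4.44089210e-16
  1.32182055e+00  2.33756890e+00]
0.67 87 2.19 [ 0.02266163  0.45390511  1.59136365  0.          1.0963239  -0.60007619]
0.67 200 2.19 [ 0.02266163  0.35332806  1.44876749  0.          1.3394971  -0.60007619]
0.67 87 -0.95 [ 2.26616323e-02  4.53905106e-01  1.59136365e+00 -4.44089210e-16
  1.09632390e+00  2.54151646e+00]
0.67 200 -0.95 [ 2.26616323e-02  3.53328058e-01  1.44876749e+00 -4.44089210e-16
  1.33949710e+00  2.54151646e+00]
1.0 87 2.02 [ 0.0437016   0.49318705  1.52508982  0.          1.12331579 -0.40450329]
1.0 200 2.02 [ 0.0437016   0.39754036  1.38302785  0.          1.36102445 -0.40450329]
1.0 87 -1.12 [ 4.37016030e-02  4.93187050e-01  1.52508982e+00 -4.44089210e-16
  1.12331579e+00  2.73708936e+00]
1.0 200 -1.12 [ 4.37016030e-02  3.97540359e-01  1.38302785e+00 -4.44089210e-16
  1.36102445e+00  2.73708936e+00]
```

```bash
python3 - <<'E'
from h import *
k=np.array([546.6,86.8]);t=2.5426
robot.move_ptp([*k,190],[np.pi,0,t])
robot.move_gripper(0.75)
print(robot.current_t())
d=snap('wrist','w1'); snap('side','s1')
E
```

```text
3.0917
```

View pics/w1.png

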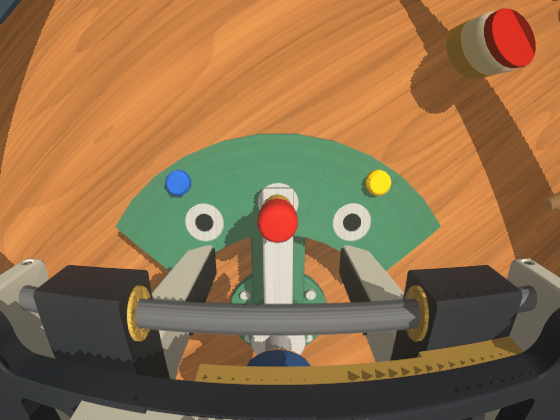

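View pics/s1.png

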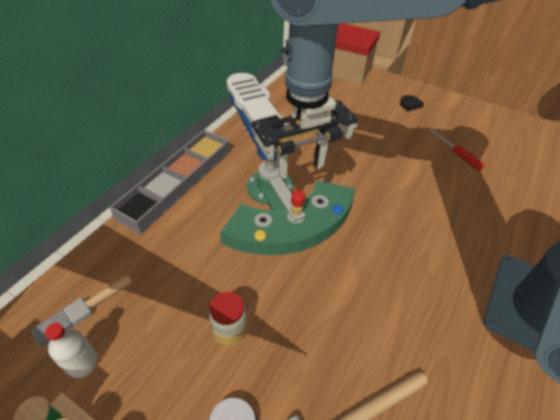

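The wrist view shows the knob at (278,220), midway between the fingers. The shoe is behind the hand at the bottom of the picture, and the jar is well away at (505,40). I'll descend, grip and lift.

```bash
python3 - <<'E'
from h import *
k=np.array([546.6,86.8]);t=2.5426
d=load('w1'); print(atz(d,278,220,115,True))
hit=robot.move_linear([*k,88],speed=70,f_stop=10); print('hit',hit,robot.current_tcp_pos(),robot.current_contact_force())
if not hit:
    robot.move_gripper(0.0); print(robot.current_gripper_width()*93,robot.current_contact_force().round(1) if hasattr(robot.current_contact_force(),'round') else robot.current_contact_force())
    print(robot.move_linear([*k,112],speed=30,f_stop=35),robot.current_tcp_pos(),robot.current_contact_force())
    snap('side','s2');snap('wrist','w2')
print(robot.current_t())
for n in('s2','w2'):
    pass
a=load('s2')['img'][100:300,180:400];b=load('w2')['img'][120:400,100:460]
cv2.imwrite('pics/c2.png',np.hstack([cv2.resize(a,(440,400)),cv2.resize(b,(360,400))]))
E
```

```text
[546.85691102  88.05345922 115.        ]
hit False [546.94619784  86.79450871  88.47120901] [-0.37280343  0.23534672 -0.93401444]
30.928739982312724 [-0.2  0.7  0.4]
False [546.41488856  86.73195538 111.70624867] [  2.28889314  -1.56802912 -10.97447701]
6.5583
```

View pics/c2.png

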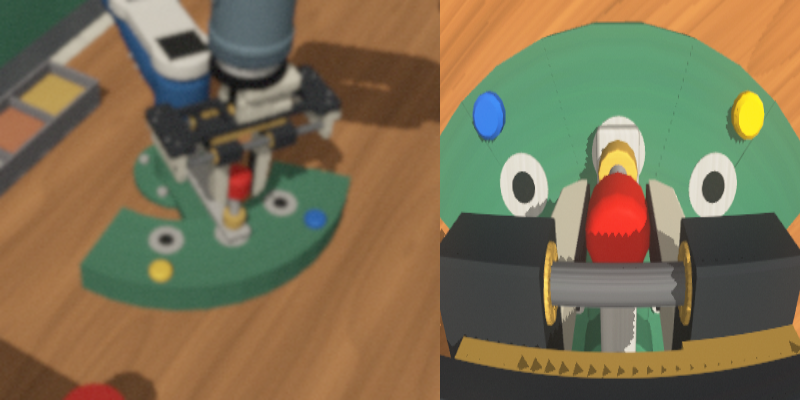

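The knob is up: a grey stem shows between the red knob and the brass sleeve. The 11 N pull matches the spring at about 23 mm. Next I'll swing to the yellow hole.

```bash
python3 - <<'E'
from h import *
pv=np.array([670.54,2.18]);t=2.5426
for f in np.linspace(0,1,6)[1:]:
    a=t-f*np.pi/6
    h=robot.move_linear([*(pv+150*np.array([np.cos(a),np.sin(a)])),112],[np.pi,0,a],speed=50,f_stop=25)
    print(h,np.round(robot.current_tcp_pos(),1),np.round(robot.current_contact_force(),1),round(robot.current_t(),2))
    if h: break
snap('side','s3');snap('wrist','w3')
a=load('s3')['img'][100:300,180:400];b=load('w3')['img'][120:400,100:460]
cv2.imwrite('pics/c3.png',np.hstack([cv2.resize(a,(440,400)),cv2.resize(b,(360,400))]))
E
```

```text
False [555.9  99.2 111.7] [  1.7  -2.1 -11.4] 7.03
False [566.5 110.6 111.8] [  1.7  -0.7 -12.3] 7.49
False [578.3 120.8 111.8] [  1.7   0.5 -11.2] 7.96
False [591.2 129.8 111.8] [ -0.6   0.3 -11.9] 8.43
False [604.9 137.5 111.7] [  0.    2.1 -10.5] 8.89
```

View pics/c3.png

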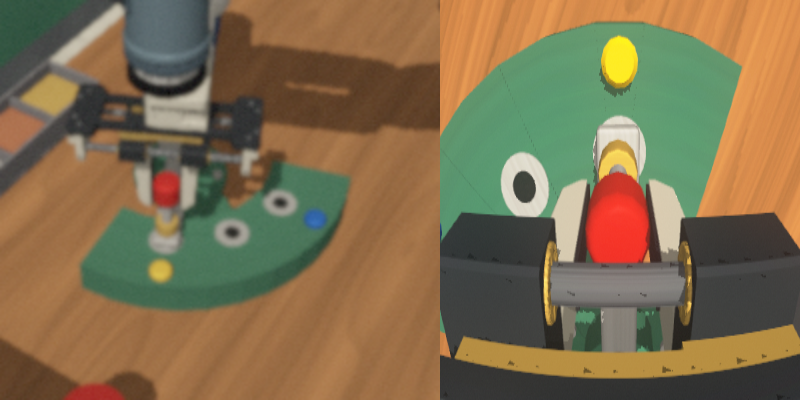

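The knob is now in line with the yellow button, and the middle hole is empty. I'll lower gently, release and check.

```bash
python3 - <<'E'
from h import *
p=np.array(robot.current_tcp_pos())
h=robot.move_linear([604.9+.3,137.4,90],speed=30,f_stop=18)
print(h,np.round(robot.current_tcp_pos(),1),np.round(robot.current_contact_force(),1))
robot.move_gripper(0.7); robot.sleep(.3)
print(np.round(robot.current_contact_force(),1),robot.current_gripper_width())
robot.move_linear([605.2,137.4,200],speed=100)
print(np.round(robot.current_contact_force(),1),robot.current_t())
snap('side','s4');snap('wrist','w4')
a=load('s4')['img'][140:290,200:400];b=load('w4')['img']
cv2.imwrite('pics/s4c.png',cv2.resize(a,None,fx=4,fy=4,interpolation=cv2.INTER_CUBIC))
E
```

```text
False [605.3 137.5  90.2] [-2.1  4.4 -7.2]
[ 0.  -0.2  0.7] 0.6978592150455349
[-0.2  0.4  0.3] 12.175
```

View pics/s4c.png

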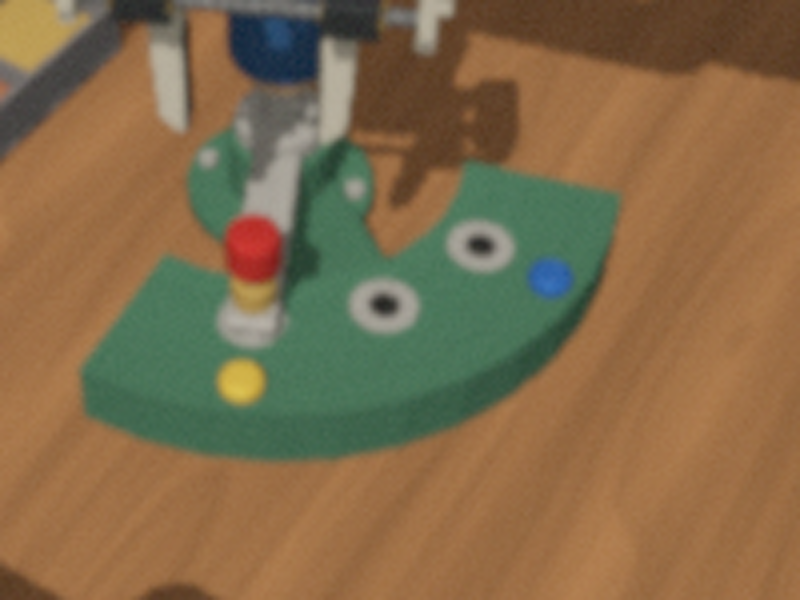

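View pics/w4.png

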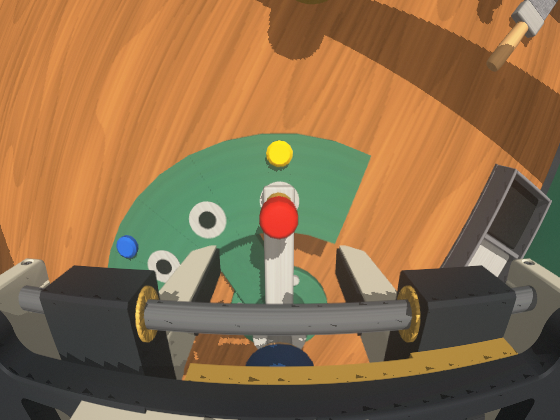

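The knob sits directly on its sleeve with no stem showing. It is at (254,248) in the side crop and (279,217) in the wrist view. I'll check its height from these two views, and confirm the jar before handing in.

```bash
python3 - <<'E'
from h import *
q=load('s4');w=load('w4')
x,r=tri(ray(q,254/4+200-.375,248/4+140-.375),ray(w,279,219,True)); print('knob',x,r,'to yellow',np.hypot(*(x[:2]-[584.8,180.7])))
s=snap('scene','sc5')
x,r=tri(ray(q,254/4+200-.375,248/4+140-.375)); 
E
```

```text
knob [608.00575687 133.37842845 100.86922564] [np.float64(1.179754803272079), np.float64(1.1797548032720355)] to yellow 52.70520169069002
```

View pics/sc5.png

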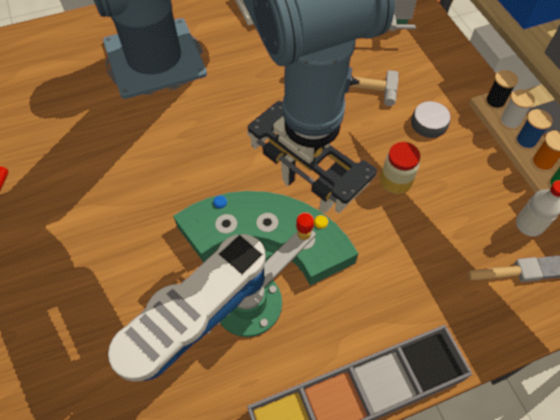

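The scene view shows the knob at about (305,222) beside the yellow button, and the jar upright in its old place. The wrist view sees mostly the knob's top, so that fix is rough. I'll repeat it with the scene and side pair before handing in.

```bash
python3 - <<'E'
from h import *
q=load('s4');s=load('sc5')
a=s['img'][205:245,285:340].astype(int); m=(a[...,2]>110)&(a[...,1]<50)&(a[...,0]<60)
v,u=np.nonzero(m); c=((u.min()+u.max())/2+285,(v.min()+v.max())/2+205); print(c)
x,r=tri(ray(q,254/4+200-.375,248/4+140-.375),ray(s,*c)); d=np.hypot(*(x[:2]-[584.8,180.7])); print(x,r,d)
if abs(x[2]-106)<4 and d<56: robot.hand_in(); print('handed in',robot.current_t())
E
```

```text
(np.float64(305.0), np.float64(223.0))
[604.99912928 137.46751375 106.0777603 ] [np.float64(0.8944999003995068), np.float64(0.8944999003994909)] 47.71847326534043
the job is handed in; nothing more can be done
the job is handed in; nothing more can be done
```

The pin is down in the hole beside the yellow button, and the job is handed in. I gripped the knob and lifted it about 23 mm, then swung it 30° round to that hole. There I lowered it, let go and backed away upwards. The clock read about 12.2 s after the retreat, against the 29 s limit.

- **Knob:** the scene and side views put its centre at (605.0, 137.5, 106.1) mm. That is home height, 47.7 mm from the yellow button, where 48 mm is expected when seated.
- **Jar:** the scene view after the swing shows it upright in its old place. I did not measure its tilt.
- **Contact:** the tool force was near zero (under 1 N) after the retreat.
- **A check that disagreed:** a rougher fix from the side and wrist views put the knob at 100.9 mm high and 52.7 mm from the button. I trusted it less because the wrist camera sees mainly the knob's top; it is still within the 60 mm limit.

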